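# Wedge a transformer coil tight on its core

## Robot

A 7-joint arm with a two-finger parallel gripper is mounted at the origin on the work surface. World frame = base frame: x ahead of the robot, y to its left, z up, the work surface at z = 0. Lengths are in m, angles in rad, forces in N, time in s.
With the tool pointing down it reaches from about 0.4 to 0.85 m from the base axis. Payload 10.4 kg.
Tool frame: the origin (TCP) lies at the very end of the fingers, on their centre line; the grasp point (between the pads) lies 19 mm behind it; z points along the fingers, y is the line along which they close (so a half turn about z gives the same grasp; the last joint's range is limited). The gripper opens to 85 mm and grips with 20 to 120 N. Pads are 22 mm wide; open, the fingers measure 114 mm over their backs; the gripper's body (76 mm by 85 mm) begins 54 mm behind the grasp point. The pads swing forward as they close: fully open they stand 13 mm farther back than shut.
Start: joints at [1.12, 0.332, -0.065, 1.46, 0.022, 1.35, -0.088], TCP at [0.259, -0.569, 0.231] pointing down, gripper open.
Joint ranges: [-2.6, 2.6], [-0.5, 2.12], [-1.47, 1.34], [0.16, 2.42], [-1.27, 4.41], [0.06, 2.06], [-2.6, 2.6]. Speed limits (rad/s): [2.22, 2.22, 2.79, 2.79, 3.14, 3.14, 3.14].

## Interface

Orientations are given as a unit quaternion [x, y, z, w].
In Python, from workcell import * gives the robot as it stands.
- The arm moves only by the tool step_arm, never from a script. Its argument "commands" is one flat list of numbers, 7 for each row, row after row: the finger opening in mm, from 0 to 85.4, then the shift along the world's x, y, z as a fraction of full scale, then the turn, a rotation vector about the world's x, y, z as a fraction of full scale. A call has exactly 10 rows; each row is the pose to reach, as a shift and turn from the pose commanded when the call began, turning the shorter way round; what a row does not reach only later rows make up. Full scale, the value 1, is 0.6 m for a shift and pi rad for a turn. A row lasts 1/8 s, in which the tool goes at most 62.5 mm and 10.7 degrees, less where a joint would pass 70% of its speed; a pose out of reach is approached as far as the arm can. A call with a number of a shift or a turn outside -1 to 1 is refused whole. A call with a gripper value outside its range is refused whole. The fingers move at their own pace and stop on an object; "squeeze" is the grip in N (left out, the last holds). Time passes only in rows, so rows that repeat a pose let the fingers close, or fill a call up. It gives the time, the measured TCP pose, the force, the opening and the grip force at its end, in the units of the state.
- get_obs(): the state, without advancing time (a new reading comes with each control period).
- camera(name): name is "scene" or "top"; returns the picture (384x512x3 uint8, red, green, blue); there is no depth.
- camera_params(name): a dict with "mtx" (3x3 intrinsics, pixels), "dist" ([k1, k2, p1, p2, k3] as OpenCV has them; the pictures are not rectified), "extrinsics" (4x4, takes a point from world to camera coordinates). Camera axes: x right, y down, z forward; pixel columns grow to the right and rows downward; lengths in m; the calibration is good to about 2 mm. A picture is of the moment at which its call begins. camera_params takes no time and is no camera call.
- hand_in(): hands the job in; it is judged then, once.
The state is a dict: "clock": time; "joint_pos": joint angles; "joint_velocities": joint speeds; "tau": joint torques, N m; "position": TCP position; "ee_rot": TCP orientation; "ft_force": force on the tool from outside, world axes, zero at the start; "torque": the same for the moment, N m; "grip_width": opening from 0.0 (shut) to 1.0 (fully open); "grasp_force": force on a finger pad.
Only numpy, scipy, OpenCV 4.12 (cv2) and the standard library are available. Lean on these libraries where they do the work, as an engineer would, in place of code of your own. Each camera call takes 0.05 s, during which the arm holds its last target. There are 200 camera calls.

## Task

The coil is still loose on this transformer: take the red wedge from the blue stand, start it with the gripper, thin end down, in the middle of the gap between the core and the bobbin, flat back against the core, and let go. Then take the white nylon drift and gently tap or press the wedge down by its head until it is firmly tight, never so hard that the bobbin splits. Stand the drift back upright on the bench away from the transformer, and leave everything else where it is.

Things in the scene. Friction and masses are not known exactly. Their poses are not given: they have to be found in the camera images.
- transformer: transformer bolted on a 10 mm plate (125 x 165 mm), immovable. Origin: centre of the plate's underside, z up. Steel core 45 (x) x 120 (y) mm, z = 10 to 110 mm. A coil with black bobbin flanges and yellow tape sits on its upright middle leg, z = 30 to 90 mm, standing out of the core's +x face to x = 55 mm and behind to x = -42 mm. The bobbin is nylon: more than 40 N splits it.
- gap_mouth (a point): point on the core's flat +x face at the bobbin's top, mid-gap, 90 mm above the bench; x points out of the face, y along it, z up. The gap is parallel, from x = 0 to 5.8-8.2 mm (each unit differs, not measured), 44 mm wide in y, 60 mm deep. The core face goes on for 20 mm above the mouth (upper yoke, 60 mm to each side in y): a wedge can be slid down along it into the gap.
- wedge_mid (a point): centre of the red wedge, half-way up: 90 mm long (z, up to the head), 26 mm wide (y), 4 mm thick at the thin lower end, 15.25 mm at the head, about 45 g. x points from the flat upright back (4.81 mm from this point) to the sloping face (1 in 8). Starts upright in the stand, head 45 mm above this point. Seated, its x axis points like gap_mouth's x.
- wedge_tip (a point): middle of the red wedge's thin end, 45 mm below wedge_mid and 2.81 mm towards -x; the back is 2 mm further. In the gap it first jams 14 to 34 mm below the mouth, then yields only 1 to 4 mm more, at 3 to 10 N of push per mm (creeping on if pressed for long), and holds by friction. Tapped to about 12 to 20 N it is tight (clamps with over 12 N); over 40 N splits the bobbin.
- stand_top (a point): centre of the top of the blue wedge stand, 46 mm high, 124 mm (x) by 52 mm (y), immovable, with three slots 36 mm apart along x. The wedges stand 36 mm deep in them with 0.8 mm of play and pull straight up. Which wedge is in which slot varies.
- spare_a_mid (a point): centre of a light grey spare wedge, 70 mm long, in the stand: leave it there
- spare_b_mid (a point): centre of a black spare wedge, 70 mm long, in the stand: leave it there
- drift_mid (a point): centre of the white nylon drift, half-way up: a plain round bar 28 mm in diameter and 95 mm long with a blue line around it, about 80 g, standing upright on the bench (flat ends; z up)
- solder_spool_mid (a point): centre of the solder spool, 64 mm in diameter, 48 mm high, standing on the bench: leave it there
- pliers: pliers with green handles lying on the bench, 170 mm long: leave them there
- empty_bobbin: blue empty bobbin, 44 x 62 x 48 mm, standing on the bench: leave it there
Mind the look-alikes: they are no part of the job. Leave any brown look-alike of the part that bears drift_mid alone.

How it is judged:
By the outcome, as a careful person would: the job done as asked, in the order asked, and still so for the second after the job is handed in, with the robot touching nothing.
It also fails if it takes over 58 s, if anything falls off the work surface, if the arm or the gripper's body presses on something with over 40 N, if the wrist force passes 120 N, or if a joint passes its speed limit or range.

## Working session

There is one attempt and no reset: what is moved stays moved. The work goes in short steps, Python scripts to look and compute and a tool call to move; the robot and the scene stay as the last step left them, time stands still between calls to the robot, and variables do not carry over. Pictures are saved under pics/ and viewed, at most 10 in all, crops included, and the job is handed in when it is done.

Besides the shell and the picture viewer there is one more tool, called after "Request:" as name(argument=value, ...) on one line, values as JSON. step_arm: Moves the arm, as the interface text tells. Its arguments: {"type":"object","properties":{"commands":{"type":"array","items":{"type":"number"}},"squeeze":{"type":"number"}},"required":["commands"]}

```bash
mkdir -p pics && python3 - <<'E'
from workcell import *
import cv2
for n in("scene","top"):
    im=camera(n); cv2.imwrite(f"pics/{n}0.png",im[:,:,::-1])
    p=camera_params(n); print(n,p)
print(get_obs())
E
ls
```

```text
scene {'mtx': array([[455.37537131,   0.        , 256.52879854],
       [  0.        , 455.37537131, 193.32526361],
       [  0.        ,   0.        ,   1.        ]]), 'dist': array([-0.15662751,  0.        ,  0.        ,  0.        ,  0.        ]), 'extrinsics': array([[ 0.88097023,  0.47299028, -0.01310148, -0.45135505],
       [ 0.22662759, -0.44608884, -0.86582024, -0.03192908],
       [-0.41536898,  0.7597927 , -0.50018363,  1.14549919],
       [ 0.        ,  0.        ,  0.        ,  1.        ]])}
top {'mtx': array([[387.61959534,   0.        , 254.39409222],
       [  0.        , 387.61959534, 197.56707755],
       [  0.        ,   0.        ,   1.        ]]), 'dist': array([-0.09045552,  0.        ,  0.        ,  0.        ,  0.        ]), 'extrinsics': array([[-0.01241321, -0.99984688, -0.01233413,  0.01123002],
       [-0.99190513,  0.01387168, -0.1262212 ,  0.54647811],
       [ 0.12637296,  0.01066748, -0.99192544,  0.91825366],
       [ 0.        ,  0.        ,  0.        ,  1.        ]])}
{'clock': 0.1, 'joint_pos': array([ 1.12039031,  0.33280222, -0.06467891,  1.46083686,  0.02161429,
        1.34990314, -0.08849091]), 'joint_velocities': array([-0.00079166, -0.00153283,  0.00049387, -0.00135336, -0.00121476,
       -0.00070155,  0.00031856]), 'tau': array([ 1.52473520e-03, -6.26749706e+01,  4.94551531e-02, -3.92425632e+01,
        1.63640612e-02,  7.03748345e-03, -1.57548044e-05]), 'position': array([ 0.25914321, -0.56838443,  0.23060925]), 'ee_rot': array([ 9.77208479e-01,  2.12280936e-01, -1.70465734e-04, -6.03322359e-04]), 'ft_force': array([-0.3686747 , -0.12035426,  0.45540022]), 'torque': array([-0.03551591, -0.01385947, -0.01093134]), 'grasp_force': 0.0, 'grip_width': 0.9997230970397349}
pics
```

View pics/scene0.png

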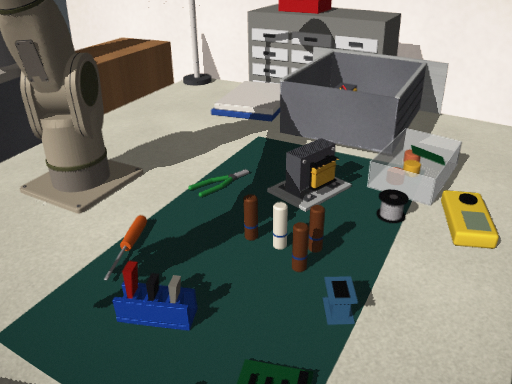

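View pics/top0.png

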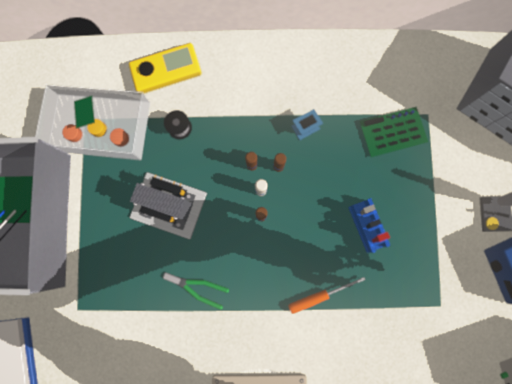

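```bash
cat > h.py <<'E'
import numpy as np,cv2
from workcell import *
P={n:camera_params(n) for n in("scene","top")}
def ray(n,uv):
    p=P[n];u=cv2.undistortPoints(np.array([[uv]],float),p["mtx"],p["dist"])[0,0]
    R=p["extrinsics"][:3,:3];t=p["extrinsics"][:3,3]
    d=R.T@np.array([*u,1]);return -R.T@t,d/np.linalg.norm(d)
def onz(n,uv,z):
    c,d=ray(n,uv);return c+d*(z-c[2])/d[2]
def proj(n,X):
    p=P[n];E=p["extrinsics"];return cv2.projectPoints(np.atleast_2d(X).astype(float),cv2.Rodrigues(E[:3,:3])[0],E[:3,3],p["mtx"],p["dist"])[0][:,0]
def tri(u1,u2):
    (a,b),(c,d)=ray("scene",u1),ray("top",u2)
    s=np.linalg.lstsq(np.stack([b,-d],1),c-a,rcond=None)[0];p,q=a+s[0]*b,c+s[1]*d
    return (p+q)/2,np.linalg.norm(p-q)
E
python3 - <<'E'
import cv2,numpy as np
s=cv2.imread("pics/scene0.png");t=cv2.imread("pics/top0.png")
c=lambda i,x,y,w,h:cv2.resize(i[y:y+h,x:x+w],(400,300),interpolation=cv2.INTER_CUBIC)
o=np.vstack([np.hstack([c(s,260,130,100,75),c(t,120,165,100,75)]),np.hstack([c(s,105,258,100,75),c(t,330,190,80,60)])])
cv2.imwrite("pics/crop0.png",o)
E
```

```text
(no output)
```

View pics/crop0.png

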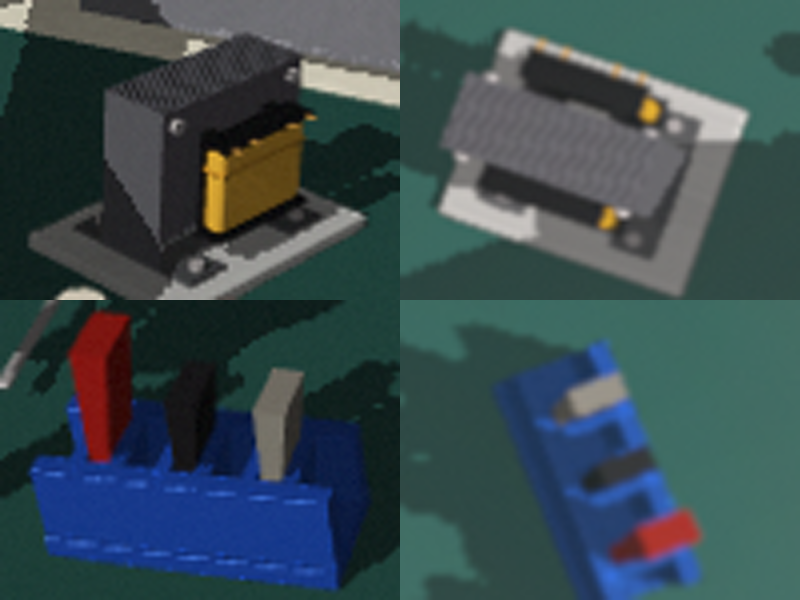

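```bash
python3 - <<'E'
from h import *
np.set_printoptions(precision=4,suppress=True)
t=cv2.imread("pics/top0.png");s=cv2.imread("pics/scene0.png")
def rep(name,px,z):
    q=np.array([onz("top",p,z)[:2] for p in px]);c=q.mean(0)
    e=[q[(i+1)%4]-q[i] for i in range(4)]
    print(name,c,[(round(float(np.linalg.norm(v))*1e3,1),round(float(np.degrees(np.arctan2(v[1],v[0]))),1)) for v in e]);return c
rep("plate",[(148,172.5),(207,193.25),(190.75,239.25),(130,217.5)],.01)
rep("core",[(137.5,183),(191.25,202.5),(182.5,218.75),(130.75,202)],.11)
f=lambda x,y:(330+(x-400)/5,190+(y-300)/5)
rep("red",[f(637,535),f(690,510),f(702,540),f(650,562)],.1)
rep("black",[f(598,465),f(650,450),f(657,470),f(600,488)],.08)
rep("grey",[f(565,390),f(620,375),f(628,395),f(570,417)],.08)
# masks
for n,im in(("top",t),("scene",s)):
    h=cv2.cvtColor(im,cv2.COLOR_BGR2HSV)
    for k,lo,hi,roi in(("blue",(105,120,60),(125,255,255),dict(top=(340,190,400,260),scene=(100,260,210,340))[n]),
                       ("white",(0,0,150),(179,70,255),dict(top=(240,170,280,205),scene=(265,195,295,255))[n]),
                       ("red",(0,150,60),(8,255,255),dict(top=(340,190,400,260),scene=(100,250,150,310))[n])):
        m=cv2.inRange(h,lo,hi);z=np.zeros_like(m);a,b,c,d=roi;z[b:d,a:c]=m[b:d,a:c]
        k_,l,st,ce=cv2.connectedComponentsWithStats(z);i=1+st[1:,4].argmax();r=cv2.minAreaRect(np.argwhere(l==i)[:,::-1].astype(np.float32))
        print(n,k,st[i],ce[i],r)
        if k=="white" and n=="top": print(onz("top",ce[i],.095))
# verticals in scene at red wedge & cam pos
for n in P: E=P[n]["extrinsics"];print(n,-E[:3,:3].T@E[:3,3])
E
```

```text
plate [0.5327 0.2218] [(162.8, -110.2), (122.5, 160.6), (166.0, 70.2), (123.5, -20.8)]
core [0.531  0.2178] [(133.7, -110.5), (41.6, 151.8), (126.6, 71.7), (46.2, -18.4)]
red [ 0.4429 -0.2903] [(27.3, -66.5), (14.6, -160.4), (26.3, 111.1), (13.5, 23.8)]
black [ 0.4755 -0.2777] [(25.8, -75.2), (9.8, -163.1), (28.5, 106.1), (10.7, 2.4)]
grey [ 0.5104 -0.265 ] [(27.3, -75.8), (10.0, -160.6), (29.7, 109.5), (12.8, 8.0)]
top blue [349 198  41  55 952] [367.416 225.938] ((369.1207275390625, 226.0517120361328), (51.808998107910156, 24.697479248046875), 68.19859313964844)
top white [256 179  12  16 140] [261.6643 185.9429] ((261.5, 186.5), (15.0, 11.0), 90.0)
[ 0.5657 -0.0138  0.095 ]
top red [377 233  12   7  47] [382.7872 236.3617] ((382.4433898925781, 236.30189514160156), (4.39553689956665, 11.400925636291504), 74.05460357666016)
scene blue [ 112  282   84   49 2537] [155.3496 308.6748] ((153.36944580078125, 305.1421813964844), (83.37158203125, 41.75675964355469), 6.519801616668701)
scene white [273 202  13  47 477] [278.0943 224.0755] ((279.0, 225.0), (46.0, 12.0), 90.0)
scene red [122 261  16  37 306] [128.7549 276.6275] ((127.619384765625, 278.4120788574219), (13.632287979125977, 36.642391204833984), 8.615649223327637)
scene [ 0.8807 -0.6711  0.5394]
top [ 0.4262 -0.0061  0.98  ]
```

```bash
python3 - <<'E'
from h import *
np.set_printoptions(precision=1,suppress=True)
a=np.radians(20.5);u=np.array([np.cos(a),np.sin(a)]);v=np.array([np.sin(a),-np.cos(a)])
c=np.array([.4429,-.2903])
for sg in(1,-1):
    pts=[]
    for h in(90,36):
        th=(4+h/8)/1e3
        b0=c-sg*u*15.25/2e3
        for x in(0,th):
            pts.append([*(b0+sg*u*x+v*.013),.01+h/1e3])
    print(sg,"head back,head slope,low back,low slope",*proj("scene",pts))
    print("  in crop",*((proj("scene",pts)-[105,258])*4+[0,300]))
E
```

```text
1 head back,head slope,low back,low slope [119.4 270.3] [128.7 271.3] [125.4 296.6] [130.4 297.2]
  in crop [ 57.5 349.3] [ 94.8 353. ] [ 81.6 454.5] [101.6 456.7]
-1 head back,head slope,low back,low slope [128.7 271.3] [119.4 270.3] [134.4 297.6] [129.4 297.1]
  in crop [ 94.8 353. ] [ 57.5 349.3] [117.5 458.5] [ 97.4 456.2]
```

Request:
step_arm(commands=[60,0.308,0.464,-0.118,0,0,-0.022,60,0.308,0.464,-0.118,0,0,-0.022,60,0.308,0.464,-0.118,0,0,-0.022,60,0.308,0.464,-0.118,0,0,-0.022,60,0.308,0.464,-0.118,0,0,-0.022,60,0.308,0.464,-0.118,0,0,-0.022,60,0.308,0.464,-0.118,0,0,-0.022,60,0.308,0.464,-0.118,0,0,-0.022,60,0.308,0.464,-0.2,0,0,-0.022,60,0.308,0.464,-0.2,0,0,-0.022], squeeze=40)

```text
clock: 1.35
position: [0.4413, -0.2905, 0.1087]
ee_rot: [0.984, 0.177, -0.002, -0.002]
ft_force: [-0.7, 0.0, 0.6]
grip_width: 0.703
grasp_force: 0.0
```

```bash
python3 - <<'E'
from h import *
s=camera("scene");t=camera("top")
o=get_obs();print(o["position"],o["ee_rot"],o["joint_pos"])
c=lambda i,x,y,w,h:cv2.resize(i[y:y+h,x:x+w,::-1],(400,400),interpolation=cv2.INTER_CUBIC)
cv2.imwrite("pics/c1.png",np.hstack([c(s,80,240,90,90),c(t,340,190,60,60)]))
E
```

```text
[ 0.44382678 -0.29122045  0.11229165] [ 9.84096027e-01  1.77637286e-01 -4.34703740e-05  5.90701824e-05] [ 0.73706999  0.24392919 -0.27331772  1.84060357  0.07467929  1.06695677
 -0.77826918]
```

View pics/c1.png

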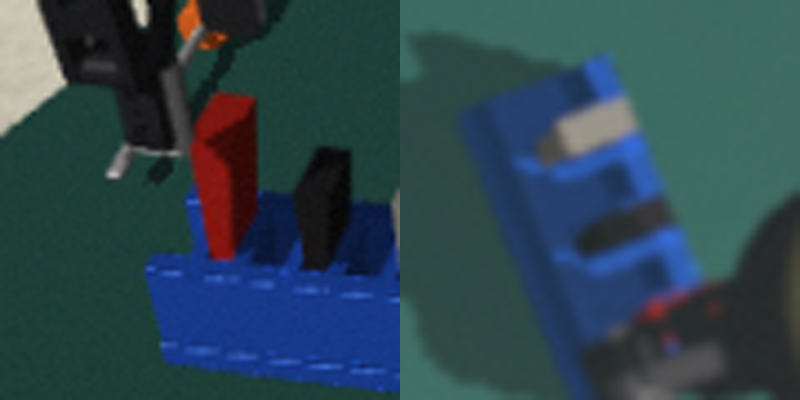

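```bash
python3 - <<'E'
from h import *
np.set_printoptions(precision=1,suppress=True)
a=np.radians(20.5);u=np.array([np.cos(a),np.sin(a),0]);v=np.array([np.sin(a),-np.cos(a),0])
T=np.array([.4438,-.2912,.1123])
pts=[T,T+v*.03,T-v*.03,T+v*.03+u*.011,T+v*.03-u*.011, T+v*.045]
print(((proj("scene",pts)-[80,240])*4.444));print((proj("top",pts)-[340,190])*6.667+[400,0])
# head corners from scene at z=.1: front-back, front-slope, rear-slope, rear-back
q=[onz("scene",(80+x/4.444,240+y/4.444),.1) for x,y in((192,137),(232,145),(257,100),(216,93))]
print(np.array(q)*1e3,np.mean(q,0)*1e3)
E
```

```text
[[203.7  87.4]
 [170.7 142.9]
 [234.6  35.5]
 [201.5 146. ]
 [140.2 139.8]
 [153.4 172.2]]
[[707.  312. ]
 [787.2 279.2]
 [626.3 345. ]
 [774.4 248.9]
 [799.9 309.6]
 [826.9 262.9]]
[[ 446.4 -303.2  100. ]
 [ 461.6 -299.7  100. ]
 [ 452.9 -276.5  100. ]
 [ 437.3 -280.5  100. ]] [ 449.6 -290.   100. ]
```

Request:
step_arm(commands=[60,0.003,0.001,-0.0745,0,0,0,60,0.003,0.001,-0.0745,0,0,0,60,0.003,0.001,-0.0745,0,0,0,15,0.003,0.001,-0.0745,0,0,0,15,0.003,0.001,-0.0745,0,0,0,15,0.003,0.001,-0.0745,0,0,0,15,0.003,0.001,-0.0745,0,0,0,15,0.003,0.001,-0.0745,0,0,0,15,0.003,0.001,-0.0745,0,0,0,15,0.003,0.001,-0.0745,0,0,0], squeeze=60)

```text
clock: 2.7
position: [0.4465, -0.2899, 0.0678]
ee_rot: [0.984, 0.178, 0.001, 0.001]
ft_force: [-2.1, 1.1, 7.9]
grip_width: 0.294
grasp_force: 58.0
```

Request:
step_arm(commands=[15,0,0,0.1,0,0,0,15,0,0,0.2,0,0,0,15,0,0,0.25,0,0,0,15,0.2125,0.824,0.25,0,0,-0.225,15,0.2125,0.824,0.25,0,0,-0.225,15,0.2125,0.824,0.25,0,0,-0.225,15,0.2125,0.824,0.25,0,0,-0.225,15,0.2125,0.824,0.25,0,0,-0.225,15,0.2125,0.824,0.25,0,0,-0.225,15,0.2125,0.824,0.25,0,0,-0.225], squeeze=60)

```text
clock: 3.95
position: [0.5488, 0.1083, 0.2172]
ee_rot: [0.985, -0.173, 0.0, 0.0]
ft_force: [0.1, -0.3, -1.0]
grip_width: 0.295
grasp_force: 60.2
```

Request:
step_arm(commands=[15,0,0,0,0,0,0,15,0,0,0,0,0,0,15,0,0,0,0,0,0,15,0,0,0,0,0,0,15,0,0,0,0,0,0,15,0,0,0,0,0,0,15,0,0,0,0,0,0,15,0,0,0,0,0,0,15,0,0,0,0,0,0,15,0,0,0,0,0,0])

```text
clock: 5.2
position: [0.5486, 0.1066, 0.2166]
ee_rot: [0.985, -0.173, -0.0, 0.0]
ft_force: [0.3, -1.1, -0.7]
grip_width: 0.298
grasp_force: 60.2
```

```bash
python3 - <<'E'
from h import *
s=camera("scene");t=camera("top")
o=get_obs();print(o["position"],o["ee_rot"],o["joint_pos"],o["ft_force"],o["torque"])
c=lambda i,x,y,w,h:cv2.resize(i[y:y+h,x:x+w,::-1],(400,400),interpolation=cv2.INTER_CUBIC)
cv2.imwrite("pics/c2.png",np.hstack([c(s,265,90,100,100),c(t,120,160,80,80)]))
E
```

```text
[0.54855618 0.10658361 0.21664818] [ 9.84889141e-01 -1.73185964e-01 -5.45854307e-06  3.26515097e-05] [ 0.20785261  0.24301707 -0.55948889  1.63629379  0.13297167  1.3005275
 -2.29293581] [ 0.15382241 -0.33530089 -0.20813986] [-0.03457989  0.02254149  0.01974524]
```

View pics/c2.png

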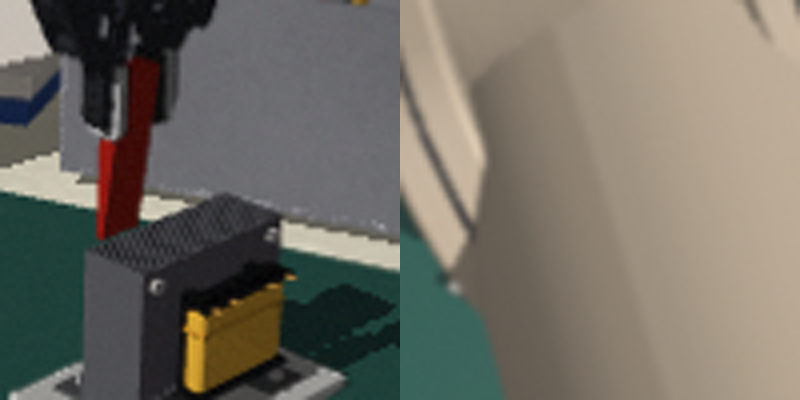

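Request:
step_arm(commands=[15,0.02,0.08,0,0,0,0,15,0.04,0.161,0,0,0,0,15,0.04,0.161,0,0,0,0,15,0.04,0.161,0,0,0,0,15,0.04,0.161,0,0,0,0,15,0.04,0.161,0,0,0,0,15,0.04,0.161,0,0,0,0,15,0.04,0.161,0,0,0,0,15,0.04,0.161,0,0,0,0,15,0.04,0.161,0,0,0,0])

```text
clock: 6.55
position: [0.5725, 0.2032, 0.2166]
ee_rot: [0.985, -0.173, -0.0, 0.0]
ft_force: [-0.3, -0.6, -0.5]
grip_width: 0.295
grasp_force: 60.2
```

```bash
python3 - <<'E'
from h import *
s=camera("scene");t=camera("top")
cv2.imwrite("pics/s3full.png",s[:,:,::-1]);cv2.imwrite("pics/t3full.png",t[:,:,::-1])
o=get_obs();print(o["position"],o["ee_rot"],o["joint_pos"],o["ft_force"],o["torque"])
c=lambda i,x,y,w,h:cv2.resize(i[y:y+h,x:x+w,::-1],(600,600),interpolation=cv2.INTER_CUBIC)
cv2.imwrite("pics/c3.png",c(s,265,90,100,100))
E
```

```text
[0.57255703 0.20315347 0.21664079] [ 9.84888775e-01 -1.73188047e-01  3.48345364e-07  3.91277529e-05] [ 0.05076458  0.36136302 -0.59367141  1.5055734   0.20478666  1.33726583
 -2.47931652] [-0.19846904  0.33334757 -0.94412949] [ 0.06101761  0.01045634 -0.01660732]
```

View pics/c3.png

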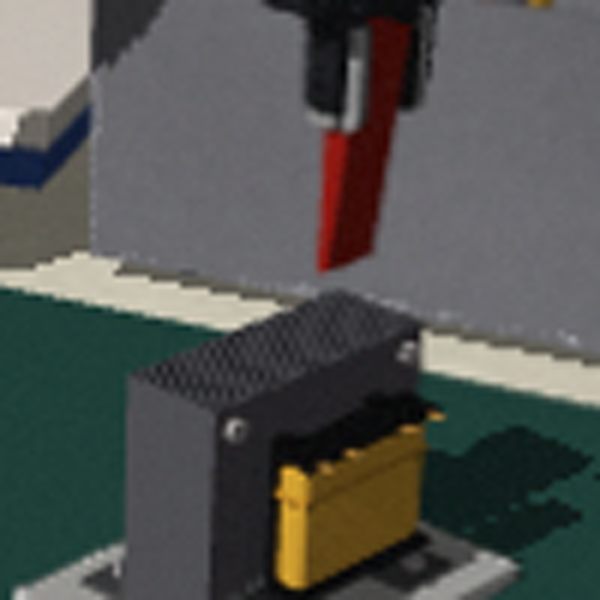

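```bash
python3 - <<'E'
from h import *
np.set_printoptions(precision=1,suppress=True)
f=lambda x,y:(265+x/6,90+y/6)
a=np.radians(-20);n=np.array([np.cos(a),np.sin(a)]);w=np.array([-np.sin(a),np.cos(a)])
T=np.array([.57255,.20315])
def loc(p):return np.array([(p[:2]-T)@n,(p[:2]-T)@w])*1e3
for k,z in(((322,270),.1588),((372,252),.1588)): print("tip",loc(onz("scene",f(*k),z)))
for k in((213,410),(420,325),(130,377),(335,290)): 
    p=onz("scene",f(*k),.11);print("core",p*1e3,loc(p))
for k in((275,437),(425,405)): print("bobbin edge z90?",loc(onz("scene",f(*k),.09)))
# top view of original core
for k in((137.5,183),(191.25,202.5),(182.5,218.75),(130.75,202)): print("top core",loc(onz("top",k,.11)))
print("plate top",[loc(onz("top",k,.01)) for k in[(148,172.5),(207,193.25),(190.75,239.25),(130,217.5)]])
print("tip proj",(proj("scene",[[*(T-n*.0067+n*.004-w*.013),.1588],[*(T-n*.0067+n*.004+w*.013),.1588]])-[265,90])*6)
E
```

```text
tip [ -2. -16.]
tip [-0.9 10.2]
core [537.4 158.5 110. ] [-17.8 -54. ]
core [578.7 265.1 110. ] [-15.4  60.3]
core [498.6 170.6 110. ] [-58.3 -55.9]
core [536.9 282.1 110. ] [-60.6  62. ]
bobbin edge z90? [-14.3 -23.1]
bobbin edge z90? [ 6.1 39.4]
top core [-21.6  65.2]
top core [-22.8 -68.5]
top core [-64.  -62.5]
top core [-67.8  64. ]
plate top [array([17.9, 85.2]), array([ 17.5, -77.6]), array([-105.1,  -79. ]), array([-105.6,   87. ])]
tip proj [[326.2 267.2]
 [373.2 248.6]]
```

Request:
step_arm(commands=[15,-0.0053,0.0098,0,0,0,0,15,-0.0053,0.0098,-0.05,0,0,0,15,-0.0053,0.0098,-0.09,0,0,0,15,-0.0053,0.0098,-0.101,0,0,0,15,-0.0053,0.0098,-0.101,0,0,0,15,-0.0085,0.011,-0.101,0,0,0,15,-0.0085,0.011,-0.101,0,0,0,15,-0.0085,0.011,-0.101,0,0,0,15,-0.0085,0.011,-0.101,0,0,0,15,-0.0085,0.011,-0.101,0,0,0])

```text
clock: 7.9
position: [0.5675, 0.2097, 0.1561]
ee_rot: [0.985, -0.173, 0.0, 0.0]
ft_force: [0.7, 0.2, -1.2]
grip_width: 0.294
grasp_force: 60.2
```

Request:
step_arm(commands=[15,-0.001,0.0003,0,0,0,0,15,-0.002,0.0007,0,0,0,0,15,-0.003,0.001,0,0,0,0,15,-0.0039,0.0014,0,0,0,0,15,-0.0039,0.0014,0,0,0,0,15,-0.0039,0.0014,0,0,0,0,15,-0.0039,0.0014,0,0,0,0,15,-0.0039,0.0014,0,0,0,0,15,-0.0039,0.0014,0,0,0,0,15,-0.0039,0.0014,0,0,0,0])

```text
clock: 9.15
position: [0.5651, 0.2106, 0.1561]
ee_rot: [0.985, -0.173, 0.0, 0.0]
ft_force: [1.1, -0.5, -1.2]
grip_width: 0.298
grasp_force: 60.2
```

Request:
step_arm(commands=[15,-0.001,0.0003,0,0,0,0,15,-0.002,0.0007,0,0,0,0,15,-0.0024,0.0009,0,0,0,0,15,-0.0024,0.0009,0,0,0,0,15,-0.0024,0.0009,0,0,0,0,15,-0.0024,0.0009,0,0,0,0,15,-0.0024,0.0009,0,0,0,0,15,-0.0024,0.0009,0,0,0,0,15,-0.0024,0.0009,0,0,0,0,15,-0.0024,0.0009,0,0,0,0])

```text
clock: 10.4
position: [0.5637, 0.2111, 0.156]
ee_rot: [0.985, -0.173, -0.0, 0.0]
ft_force: [-0.0, -1.4, -0.5]
grip_width: 0.296
grasp_force: 60.2
```

Request:
step_arm(commands=[15,-0.001,0.0003,0,0,0,0,15,-0.002,0.0007,0,0,0,0,15,-0.003,0.001,0,0,0,0,15,-0.003,0.001,0,0,0,0,15,-0.003,0.001,0,0,0,0,15,-0.003,0.001,0,0,0,0,15,-0.003,0.001,0,0,0,0,15,-0.003,0.001,0,0,0,0,15,-0.003,0.001,0,0,0,0,15,-0.003,0.001,0,0,0,0])

```text
clock: 11.65
position: [0.562, 0.2117, 0.1561]
ee_rot: [0.985, -0.173, 0.0, 0.0]
ft_force: [1.7, -1.2, -0.4]
grip_width: 0.293
grasp_force: 60.2
```

```bash
python3 - <<'E'
from h import *
s=camera("scene")
o=get_obs();print(o["position"],o["ft_force"],o["torque"])
c=lambda i,x,y,w,h:cv2.resize(i[y:y+h,x:x+w,::-1],(600,600),interpolation=cv2.INTER_CUBIC)
cv2.imwrite("pics/c4.png",c(s,275,110,75,75))
E
```

```text
[0.56199314 0.21170734 0.15608755] [ 2.67500097 -0.41601073 -0.11045063] [-0.13785063 -0.693588   -0.02541498]
```

View pics/c4.png

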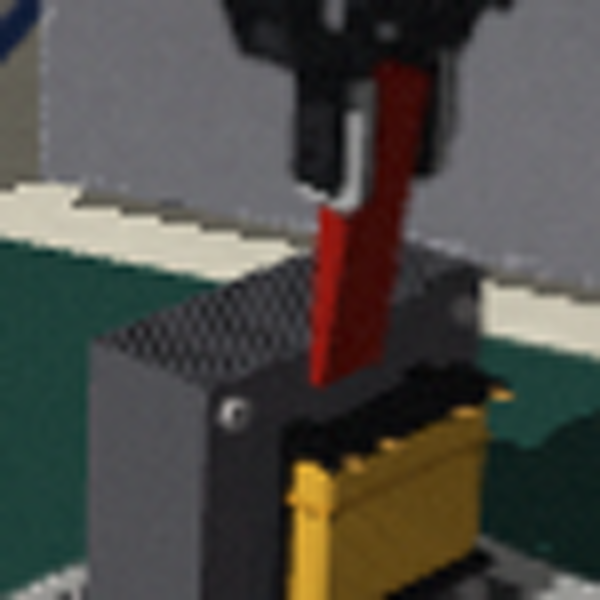

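Request:
step_arm(commands=[15,0,0,-0.004,0,0,0,15,0,0,-0.008,0,0,0,15,0,0,-0.012,0,0,0,15,0,0,-0.016,0,0,0,15,0,0,-0.018,0,0,0,15,0,0,-0.02,0,0,0,15,0,0,-0.022,0,0,0,15,0,0,-0.022,0,0,0,15,0,0,-0.022,0,0,0,15,0,0,-0.022,0,0,0])

```text
clock: 12.95
position: [0.5619, 0.2117, 0.1427]
ee_rot: [0.985, -0.173, -0.0, 0.0]
ft_force: [3.4, -0.2, -1.7]
grip_width: 0.294
grasp_force: 60.1
```

Request:
step_arm(commands=[15,0,0,-0.002,0,0,0,15,0,0,-0.004,0,0,0,15,0,0,-0.006,0,0,0,15,0,0,-0.008,0,0,0,15,0,0,-0.01,0,0,0,15,0,0,-0.012,0,0,0,15,0,0,-0.013,0,0,0,15,0,0,-0.013,0,0,0,15,0,0,-0.013,0,0,0,15,0,0,-0.013,0,0,0])

```text
clock: 14.2
position: [0.5619, 0.2117, 0.1349]
ee_rot: [0.985, -0.173, -0.0, 0.0]
ft_force: [3.8, 0.3, -0.8]
grip_width: 0.292
grasp_force: 60.4
```

Request:
step_arm(commands=[15,0,0,-0.001,0,0,0,15,0,0,-0.002,0,0,0,15,0,0,-0.003,0,0,0,15,0,0,-0.004,0,0,0,15,0,0,-0.005,0,0,0,15,0,0,-0.006,0,0,0,15,0,0,-0.007,0,0,0,15,0,0,-0.0075,0,0,0,15,0,0,-0.0075,0,0,0,15,0,0,-0.0075,0,0,0])

```text
clock: 15.45
position: [0.5619, 0.2117, 0.1305]
ee_rot: [0.985, -0.173, 0.0, 0.0]
ft_force: [3.5, -0.8, 0.6]
grip_width: 0.295
grasp_force: 60.4
```

Request:
step_arm(commands=[15,0,0,-0.001,0,0,0,15,0,0,-0.002,0,0,0,15,0,0,-0.003,0,0,0,15,0,0,-0.004,0,0,0,15,0,0,-0.005,0,0,0,15,0,0,-0.006,0,0,0,15,0,0,-0.007,0,0,0,15,0,0,-0.0075,0,0,0,15,0,0,-0.0075,0,0,0,15,0,0,-0.0075,0,0,0])

```text
clock: 16.7
position: [0.5619, 0.2117, 0.126]
ee_rot: [0.985, -0.173, -0.0, 0.0]
ft_force: [4.2, -1.2, 0.2]
grip_width: 0.292
grasp_force: 60.4
```

Request:
step_arm(commands=[15,0,0,-0.001,0,0,0,15,0,0,-0.002,0,0,0,15,0,0,-0.003,0,0,0,15,0,0,-0.004,0,0,0,15,0,0,-0.005,0,0,0,15,0,0,-0.006,0,0,0,15,0,0,-0.007,0,0,0,15,0,0,-0.0075,0,0,0,15,0,0,-0.0075,0,0,0,15,0,0,-0.0075,0,0,0])

```text
clock: 17.95
position: [0.5619, 0.2117, 0.1215]
ee_rot: [0.985, -0.173, -0.0, 0.0]
ft_force: [3.9, -0.8, 0.7]
grip_width: 0.295
grasp_force: 60.4
```

Request:
step_arm(commands=[15,0,0,-0.001,0,0,0,15,0,0,-0.002,0,0,0,15,0,0,-0.003,0,0,0,15,0,0,-0.004,0,0,0,15,0,0,-0.005,0,0,0,15,0,0,-0.006,0,0,0,15,0,0,-0.006,0,0,0,15,0,0,-0.006,0,0,0,15,0,0,-0.006,0,0,0,15,0,0,-0.006,0,0,0])

```text
clock: 19.2
position: [0.5619, 0.2118, 0.118]
ee_rot: [0.985, -0.173, 0.0, -0.0]
ft_force: [3.2, -1.0, 3.3]
grip_width: 0.293
grasp_force: 60.7
```

Request:
step_arm(commands=[50,0,0,0,0,0,0,50,0,0,0,0,0,0,50,0,0,0,0,0,0,50,0,0,0.04,0,0,0,50,0,0,0.12,0,0,0,50,0,0,0.2,0,0,0,50,0,-0.1,0.2,0,0,0,50,0,-0.2,0.2,0,0,0,50,0,-0.2,0.2,0,0,0,50,0,-0.2,0.2,0,0,0])

```text
clock: 20.45
position: [0.5616, 0.0921, 0.2379]
ee_rot: [0.985, -0.173, -0.0, -0.0]
ft_force: [-0.6, 0.8, -0.6]
grip_width: 0.583
grasp_force: 0.0
```

```bash
python3 - <<'E'
from h import *
np.set_printoptions(precision=1,suppress=True)
s=camera("scene")
o=get_obs();print(o["position"],o["joint_pos"],o["ft_force"])
a=np.radians(-20);n=np.array([np.cos(a),np.sin(a)]);w=np.array([-np.sin(a),np.cos(a)])
b=onz("top",(261.66,185.94),.095)
im=cv2.imread("pics/top0.png")
h=cv2.cvtColor(im,cv2.COLOR_BGR2HSV)
for k in((252,160),(280,162),(262,213)): print("brown",(onz("top",k,.095)-b)*1e3)
S=cv2.imread("pics/scene0.png");hs=cv2.cvtColor(S,cv2.COLOR_BGR2HSV);m=cv2.inRange(hs[195:255,265:295],(0,0,90),(179,70,255))
for r in range(0,60,4): q=np.where(m[r])[0]; print(195+r,q.min()+265 if len(q) else None,q.max()+265 if len(q) else None,end="; ")
print("pred scene top/bottom centre",proj("scene",[[*b[:2],.095],[*b[:2],0]]))
mt=cv2.inRange(h[170:205,240:285],(0,0,110),(179,90,255));print(cv2.boundingRect(mt))
for r in range(8,26,2): q=np.where(mt[r])[0];print(170+r,q.min()+240 if len(q) else None,q.max()+240 if len(q) else None,end="; ")
print("pred top outlines",proj("top",[[b[0]+.014,b[1],.095],[b[0]-.014,b[1],.095],[b[0],b[1]+.014,.095],[b[0],b[1]-.014,.095]]))
cv2.imwrite("pics/c5.png",np.hstack([cv2.resize(s[110:185,275:350,::-1],(400,400),interpolation=cv2.INTER_CUBIC),cv2.resize(im[150:225,230:305],(400,400),interpolation=cv2.INTER_CUBIC)]))
E
```

```text
[0.6 0.1 0.2] [ 0.2  0.3 -0.5  1.6  0.1  1.3 -2.3] [-0.3  0.5 -0.5]
brown [61.6 21.6  0. ]
brown [ 55.8 -43.6   0. ]
brown [-62.7   0.1   0. ]
195 None None; 199 None None; 203 275 285; 207 273 287; 211 273 286; 215 273 286; 219 273 286; 223 273 286; 227 273 286; 231 273 286; 235 273 282; 239 273 286; 243 273 286; 247 274 284; 251 None None; pred scene top/bottom centre [[277.5 204.1]
 [277.  245. ]]
(15, 8, 14, 19)
178 259 263; 180 256 266; 182 255 267; 184 255 268; 186 255 268; 188 256 267; 190 256 267; 192 258 266; 194 258 266; pred top outlines [[261.6 180. ]
 [261.8 191.9]
 [255.6 186. ]
 [267.7 185.9]]
```

View pics/c5.png

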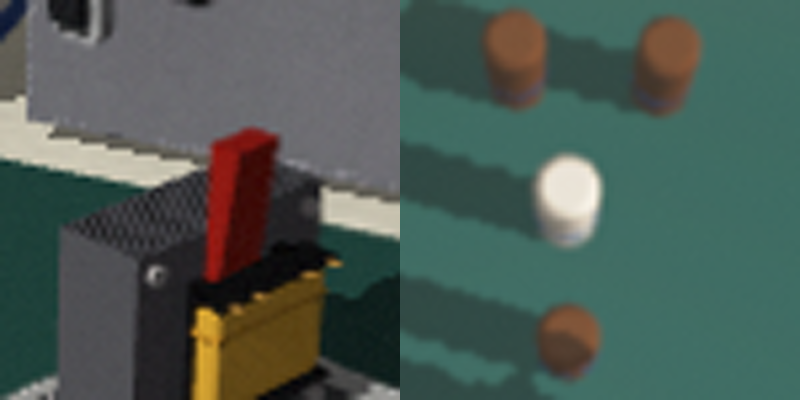

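Request:
step_arm(commands=[60,0.011,-0.1747,-0.08,0,0,0.111,60,0.011,-0.1747,-0.08,0,0,0.111,60,0.011,-0.1747,-0.08,0,0,0.111,60,0.011,-0.1747,-0.08,0,0,0.111,60,0.011,-0.1747,-0.15,0,0,0.111,60,0.011,-0.1747,-0.22,0,0,0.111,60,0.011,-0.1747,-0.28,0,0,0.111,60,0.011,-0.1747,-0.305,0,0,0.111,60,0.011,-0.1747,-0.305,0,0,0.111,60,0.011,-0.1747,-0.305,0,0,0.111])

```text
clock: 21.75
position: [0.5696, -0.0125, 0.0567]
ee_rot: [1.0, 0.001, 0.001, 0.0]
ft_force: [-0.1, -0.2, 0.8]
grip_width: 0.7
grasp_force: 0.0
```

Request:
step_arm(commands=[15,0,0,0,0,0,0,15,0,0,0,0,0,0,15,0,0,0,0,0,0,15,0,0,0,0,0,0,15,0,0,0,0,0,0,15,0,0,0,0,0,0,15,0,0,0,0,0,0,15,0,0,0.02,0,0,0,15,0,0,0.05,0,0,0,15,0,0,0.05,0,0,0], squeeze=100)

```text
clock: 23.0
position: [0.5697, -0.0131, 0.0871]
ee_rot: [1.0, 0.0, 0.002, 0.0]
ft_force: [-0.2, 0.2, -1.4]
grip_width: 0.304
grasp_force: 98.1
```

Request:
step_arm(commands=[15,0,0,0.1,0,0,0,15,0,0,0.2,0,0,0,15,-0.0092,0.09,0.233,0,0,0,15,-0.0092,0.19,0.233,0,0,0,15,-0.0092,0.29,0.233,0,0,0,15,-0.0092,0.374,0.233,0,0,0,15,-0.0092,0.374,0.233,0,0,0,15,-0.0092,0.374,0.233,0,0,0,15,-0.0092,0.374,0.233,0,0,0,15,-0.0092,0.374,0.233,0,0,0])

```text
clock: 24.25
position: [0.5633, 0.2101, 0.2248]
ee_rot: [1.0, -0.001, 0.0, 0.0]
ft_force: [-0.6, -0.1, -0.6]
grip_width: 0.306
grasp_force: 98.5
```

```bash
python3 - <<'E'
from h import *
s=camera("scene")
o=get_obs();print(o["position"],o["ft_force"],o["joint_pos"])
cv2.imwrite("pics/c6.png",cv2.resize(s[90:190,265:365,::-1],(600,600),interpolation=cv2.INTER_CUBIC))
E
```

```text
[0.5632248  0.2103236  0.22478563] [ 0.22263381  0.30197681 -0.75180925] [ 0.07050091  0.34998782 -0.63618079  1.50995963  0.21076796  1.3509004
 -2.15446957]
```

View pics/c6.png

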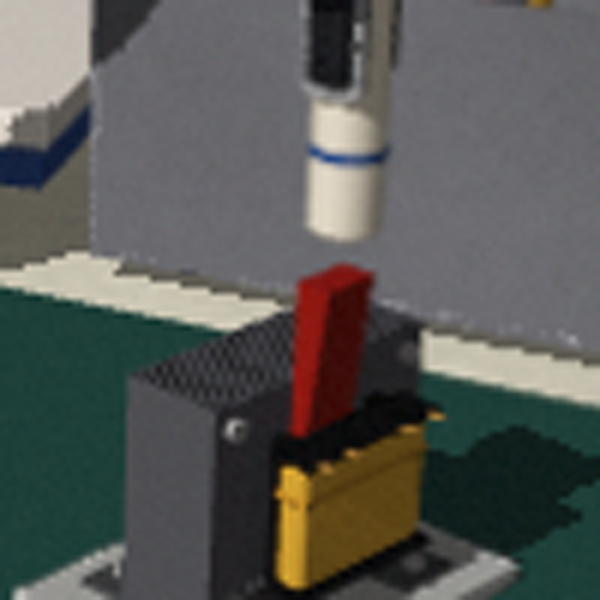

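Request:
step_arm(commands=[15,-0.003,-0.0015,-0.01,0,0,0,15,-0.003,-0.0015,-0.02,0,0,0,15,-0.003,-0.0015,-0.025,0,0,0,15,-0.003,-0.0015,-0.028,0,0,0,15,-0.003,-0.0015,-0.029,0,0,0,15,-0.003,-0.0015,-0.03,0,0,0,15,-0.003,-0.0015,-0.03,0,0,0,15,-0.003,-0.0015,-0.03,0,0,0,15,-0.003,-0.0015,-0.03,0,0,0,15,-0.003,-0.0015,-0.03,0,0,0], squeeze=120)

```text
clock: 25.55
position: [0.5612, 0.2104, 0.2068]
ee_rot: [1.0, 0.0, 0.0, 0.0]
ft_force: [-0.2, 0.5, -0.6]
grip_width: 0.301
grasp_force: 117.8
```

Request:
step_arm(commands=[15,0,0,-0.0005,0,0,0,15,0,0,-0.001,0,0,0,15,0,0,-0.0015,0,0,0,15,0,0,-0.002,0,0,0,15,0,0,-0.002,0,0,0,15,0,0,-0.002,0,0,0,15,0,0,-0.002,0,0,0,15,0,0,-0.002,0,0,0,15,0,0,-0.002,0,0,0,15,0,0,-0.002,0,0,0])

```text
clock: 26.8
position: [0.5612, 0.2104, 0.2055]
ee_rot: [1.0, 0.0, 0.0, 0.0]
ft_force: [0.3, 0.5, -0.6]
grip_width: 0.302
grasp_force: 117.8
```

Not touching yet; creep on 1.5 mm.

Request:
step_arm(commands=[15,0,0,-0.0005,0,0,0,15,0,0,-0.001,0,0,0,15,0,0,-0.0015,0,0,0,15,0,0,-0.002,0,0,0,15,0,0,-0.0025,0,0,0,15,0,0,-0.0025,0,0,0,15,0,0,-0.0025,0,0,0,15,0,0,-0.0025,0,0,0,15,0,0,-0.0025,0,0,0,15,0,0,-0.0025,0,0,0])

```text
clock: 28.05
position: [0.5612, 0.2105, 0.2042]
ee_rot: [1.0, 0.0, 0.0, -0.0]
ft_force: [-0.8, 0.7, 4.3]
grip_width: 0.303
grasp_force: 117.7
```

Request:
step_arm(commands=[15,0,0,-0.0005,0,0,0,15,0,0,-0.001,0,0,0,15,0,0,-0.0015,0,0,0,15,0,0,-0.002,0,0,0,15,0,0,-0.002,0,0,0,15,0,0,-0.002,0,0,0,15,0,0,-0.002,0,0,0,15,0,0,-0.002,0,0,0,15,0,0,-0.002,0,0,0,15,0,0,-0.002,0,0,0])

```text
clock: 29.3
position: [0.5614, 0.2106, 0.2036]
ee_rot: [1.0, 0.0, 0.001, -0.0]
ft_force: [-1.2, 0.3, 7.4]
grip_width: 0.301
grasp_force: 117.7
```

Request:
step_arm(commands=[15,0,0,-0.0005,0,0,0,15,0,0,-0.001,0,0,0,15,0,0,-0.0015,0,0,0,15,0,0,-0.002,0,0,0,15,0,0,-0.0025,0,0,0,15,0,0,-0.003,0,0,0,15,0,0,-0.003,0,0,0,15,0,0,-0.003,0,0,0,15,0,0,-0.003,0,0,0,15,0,0,-0.003,0,0,0])

```text
clock: 30.55
position: [0.5617, 0.2108, 0.2029]
ee_rot: [1.0, 0.0, 0.001, -0.0]
ft_force: [-2.6, -1.8, 15.8]
grip_width: 0.3
grasp_force: 117.8
```

Request:
step_arm(commands=[15,0,0,-0.0003,0,0,0,15,0,0,-0.0006,0,0,0,15,0,0,-0.0009,0,0,0,15,0,0,-0.0009,0,0,0,15,0,0,-0.0009,0,0,0,15,0,0,-0.0009,0,0,0,15,0,0,-0.0009,0,0,0,15,0,0,-0.0009,0,0,0,15,0,0,-0.0009,0,0,0,15,0,0,-0.0009,0,0,0])

```text
clock: 31.8
position: [0.5618, 0.2109, 0.2027]
ee_rot: [1.0, 0.0, 0.001, -0.0]
ft_force: [-3.2, -0.7, 17.9]
grip_width: 0.305
grasp_force: 118.1
```

Request:
step_arm(commands=[15,0,0,0.02,0,0,0,15,0,0,0.07,0,0,0,15,0.012,-0.09,0.07,0,0,0,15,0.012,-0.18,0.07,0,0,0,15,0.012,-0.27,0.07,0,0,0,15,0.012,-0.3727,0.03,0,0,0,15,0.012,-0.3727,-0.05,0,0,0,15,0.012,-0.3727,-0.13,0,0,0,15,0.012,-0.3727,-0.21,0,0,0,15,0.012,-0.3727,-0.23,0,0,0])

```text
clock: 33.05
position: [0.566, -0.0134, 0.0595]
ee_rot: [1.0, 0.0, -0.003, -0.0]
ft_force: [0.1, 0.1, -1.0]
grip_width: 0.304
grasp_force: 118.0
```

Request:
step_arm(commands=[15,0,0,-0.002,0,0,0,15,0,0,-0.004,0,0,0,15,0,0,-0.006,0,0,0,15,0,0,-0.008,0,0,0,15,0,0,-0.009,0,0,0,15,0,0,-0.01,0,0,0,15,0,0,-0.01,0,0,0,15,0,0,-0.01,0,0,0,15,0,0,-0.01,0,0,0,15,0,0,-0.01,0,0,0])

```text
clock: 34.3
position: [0.5684, -0.0132, 0.0565]
ee_rot: [1.0, 0.0, 0.0, 0.0]
ft_force: [-0.9, -0.0, -0.1]
grip_width: 0.303
grasp_force: 118.0
```

Request:
step_arm(commands=[15,0,0,-0.001,0,0,0,15,0,0,-0.002,0,0,0,15,0,0,-0.0025,0,0,0,15,0,0,-0.0025,0,0,0,15,0,0,-0.0025,0,0,0,15,0,0,-0.0025,0,0,0,15,0,0,-0.0025,0,0,0,15,0,0,-0.0025,0,0,0,15,0,0,-0.0025,0,0,0,15,0,0,-0.0025,0,0,0])

```text
clock: 35.55
position: [0.5687, -0.0132, 0.0559]
ee_rot: [1.0, 0.0, 0.0, 0.0]
ft_force: [-1.9, -0.4, 7.5]
grip_width: 0.297
grasp_force: 118.0
```

Request:
step_arm(commands=[15,0,0,0.001,0,0,0,15,0,0,0.001,0,0,0,60,0,0,0.001,0,0,0,60,0,0,0.001,0,0,0,60,0,0,0.001,0,0,0,60,0,0,0.001,0,0,0,60,0,0,0.05,0,0,0,60,0,0,0.15,0,0,0,60,0,0,0.25,0,0,0,60,-0.1,-0.2,0.3,0,0,0], squeeze=20)

```text
clock: 36.8
position: [0.5437, -0.0638, 0.2231]
ee_rot: [1.0, 0.004, 0.004, -0.001]
ft_force: [0.9, -1.3, -0.8]
grip_width: 0.706
grasp_force: 0.0
```

Request:
step_arm(commands=[60,-0.1,-0.1,0,0,0,0,60,-0.2,-0.2,0,0,0,0,60,-0.2,-0.3,0,0,0,0,60,-0.2,-0.3,0,0,0,0,60,-0.2,-0.3,0,0,0,0,60,-0.2,-0.3,0,0,0,0,60,-0.2,-0.3,0,0,0,0,60,-0.2,-0.3,0,0,0,0,60,-0.2,-0.3,0,0,0,0,60,-0.2,-0.3,0,0,0,0])

```text
clock: 38.05
position: [0.4212, -0.2476, 0.2187]
ee_rot: [1.0, 0.0, 0.0, 0.0]
ft_force: [-0.6, -0.7, -0.3]
grip_width: 0.702
grasp_force: 0.0
```

```bash
python3 - <<'E'
from h import *
s=camera("scene");print(get_obs()["clock"],get_obs()["position"])
cv2.imwrite("pics/c7.png",cv2.resize(s[110:290,190:370,::-1],(600,600),interpolation=cv2.INTER_CUBIC))
E
```

```text
38.1 [ 0.42111825 -0.24767571  0.21863407]
```

View pics/c7.png

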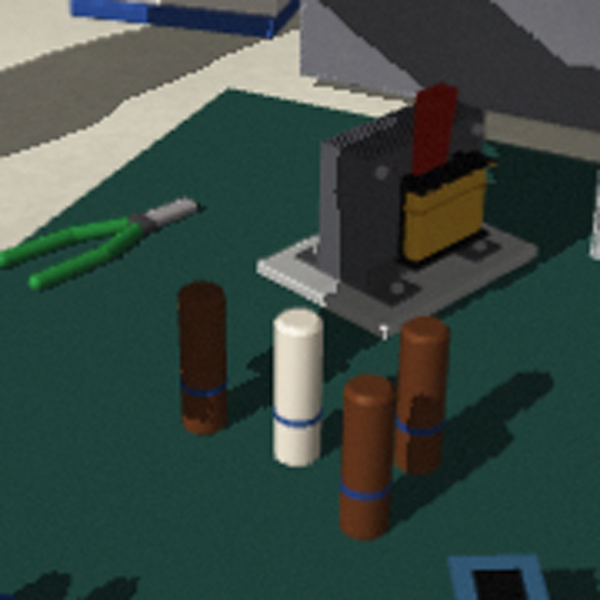

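The picture shows the wedge upright in mid-gap, with its head at about (437, 90). The drift stands upright at about (298, 390) among the untouched brown bars.

```bash
python3 -c "
from workcell import *
print(hand_in())"
```

```text
the job is handed in; nothing more can be done
None
```

The job is handed in at about 38 s: the red wedge sits upright in mid-gap, pressed down to about 18 N (below the 40 N splitting limit), and the drift stands upright back at its starting spot; the hand-in returned no verdict.

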